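# Tip a carton over to face the code reader

### The job

The carton of cover slips stands upright on the scanning plate with its bar-code label on top. Without gripping or lifting it, push it over so that it falls flat on its broad side with the label end towards the code reader, then push it along the plate until the label end rests squared up against the two stop blocks, lying between the two yellow lines. Leave the cup and the two bottles beside the plate as they stand, and end with the robot clear.

Things in the scene. Friction and masses are not known exactly. Their poses are not given: they have to be found in the camera images.
- station: Fixed aluminium base plate 275 x 160 x 6 mm on the worktop, its top at 6 mm. Origin at its underside on the centre line; x points from the open end to the code reader, y to the left, z up; it reaches from x = -142 to +132 mm. Two yellow lines run along x, inner edges 56 mm either side of the centre line. The carton starts between them, its middle at x = -115 to -75 mm, turned under 0.2 rad.
- stop_face (a point): Point on the plate's top, midway between two dark stop blocks, in the plane of their contact faces (station x = +35 mm; axes as the station's). The fixed blocks are 10 mm high, 10 mm thick, each from 16 to 61 mm either side of the centre line. The carton has room to fall flat before them.
- code_reader: White code reader fixed on the plate behind the stops: 62 mm deep, 98 mm wide, its top 67 mm above the worktop. Origin at the centre of its underside, 88 mm from the station's origin along x.
- carton: Loose rigid box, about 0.1 kg, 31 mm thick (its x), 62 mm wide (y), 62.5 mm tall (z), white bar-code label on top. Origin: centre of its underside. At the start z is up and x points roughly to the code reader; tipped rightly, x points down, z to the reader, and it lies 31 mm high. A push along x near its top tips it, a low push slides it; past about 0.46 rad it falls by itself.
- carton_middle (a point): Centre of the carton, 31 mm above its underside.
- carton_top (a point): Centre of the carton's labelled top face, 62.5 mm from its underside.
- cup: Bystander, loose beside the plate: white sample cup with orange lid, 52 mm across, 68 mm high. Origin at the centre of its underside.
- amber_bottle: Bystander, loose beside the plate: amber reagent bottle with white cap, 46 mm across, 85 mm high. Origin at the centre of its underside.
- white_bottle: Bystander, loose beside the plate: small white reagent bottle with blue cap, 38 mm across, 70 mm high. Origin at the centre of its underside.
Not all that is in view belongs to the job. What is shaped like the carton but red is not meant.

How it is judged:
On the way:
1. the carton has been tipped flat onto its broad side, label end towards the code reader (angle between carton's own z axis and vertical between 1.5 and 1.64 rad and (angle between carton's own x axis and vertical above 3.06 rad or angle between carton's own x axis and vertical below 0.08 rad) and angle between the z axis of carton and the x axis of station, either way round below 0.6 rad), for 0.1 s.
At the end, for the whole second after the job is handed in: The carton lies flat on its broad side on the plate (within about 0.08 rad), its label end towards the code reader and within 5 mm of the plane of the stop faces, square to the stops within 0.09 rad, its middle within 27 mm of the centre line (between the yellow lines), at rest (angle between carton's own z axis and vertical between 1.5 and 1.64 rad and (angle between carton's own x axis and vertical above 3.06 rad or angle between carton's own x axis and vertical below 0.08 rad) and x of carton_top in the frame of stop_face between -0.005 and 0.003 m and x of carton_middle in the frame of stop_face below -0.025 m and z of carton_middle in the frame of stop_face below 0.02 m and y of carton_middle in the frame of stop_face between -0.027 and 0.027 m and angle between the z axis of carton and the x axis of station, either way round below 0.09 rad and linear speed of carton below 0.01 m/s); the robot touches nothing.
It fails at once if the carton is lifted or carried (z of carton_middle in the frame of stop_face above 0.046 m or (angle between carton's own z axis and vertical above 1.3 rad and z of carton_middle in the frame of stop_face above 0.032 m)).
It fails at once if the sample cup is shifted by more than 12 mm or tipped (distance of cup from where it was at the start of the episode above 0.012 m or angle between cup's own z axis and vertical above 0.25 rad).
It fails at once if the amber bottle is shifted by more than 12 mm or tipped (distance of amber_bottle from where it was at the start of the episode above 0.012 m or angle between amber_bottle's own z axis and vertical above 0.25 rad).
It fails at once if the white bottle is shifted by more than 12 mm or tipped (distance of white_bottle from where it was at the start of the episode above 0.012 m or angle between white_bottle's own z axis and vertical above 0.25 rad).
It also fails if it takes over 48 s, if anything falls off the work surface, if the arm or the gripper's body presses on something with over 40 N, if the wrist force passes 120 N, or if a joint passes its speed limit or range.

### The arm

A 6-joint arm with a two-finger parallel gripper is mounted at the origin on a cart in front of the work surface, level with it; the furniture and walls round the work are solid. World frame = base frame: x ahead of the robot, y to its left, z up, the work surface at z = 0. Lengths are in m, angles in rad, forces in N, time in s.
With the tool pointing down it reaches from about 0.3 to 0.875 m from the base axis. Payload 6.4 kg.
Tool frame: the origin (TCP) lies midway between the tips of the shut fingers; the grasp point (between the pads) lies 19 mm behind it; z points along the fingers, y is the line along which they close (so a half turn about z gives the same grasp; the last joint's range is limited). The gripper opens to 85 mm and grips with 20 to 120 N. Pads are 22 mm wide; open, the fingers measure 114 mm over their backs; the gripper's body (76 mm by 85 mm) begins 54 mm behind the grasp point. The pads swing forward as they close: fully open they stand 13 mm farther back than shut.
Start: joints at [1.133, 0.181, 1.607, -0, 1.354, -0.206], TCP at [0.132, 0.56, 0.231] pointing down, gripper open.
Joint ranges: [-2.99, 2.99], [-0.89, 2.07], [0.3, 2.58], [-1.14, 4.28], [0, 2.63], [-3.12, 3.12]. Speed limits (rad/s): [2.57, 2.57, 3.01, 3.14, 3.14, 3.14].

### API

Orientations are given as a rotation vector (axis times angle).
In Python, from cell import env gives the robot as it stands. The module is installed in compiled form; this text tells all that it offers.
- The arm moves only by the tool drive_tool, never from a script. Its argument "steps" is a list of rows, each a list of 3 entries, a list of its own where there are three numbers: the gripper's target within -1 to 1 (fully open at 1, half-way at 0, shut at -1), then the shift along the tool's x, y, z in cm, then the turn about the tool's z in degrees. A call has 1 to 5 rows; each row shifts and turns the commanded pose from where the row before left it, along the tool's axes as they then stand; what a row does not reach is not made up. A row lasts 1/8 s, in which the tool goes at most 62.5 mm and 10.7 degrees, less where a joint would pass 70% of its speed; a pose out of reach is approached as far as the arm can. A call is refused whole if a number of a shift passes 6.25 or a number of a turn 10.7, either way. A call with a gripper value outside its range is refused whole. The fingers move at their own pace and stop on an object; "force" is the grip in N (left out, the last holds). Time passes only in rows, so rows that do not move let the fingers close. It gives the time, the measured TCP pose, the force, the opening and the grip force at its end, in the units of the state.
- env.get_obs(): the state, without advancing time (a new reading comes with each control period).
- env.snapshot(name): name is "scene" or "top" or "wrist"; returns (picture, depth): 384x512x3 uint8, blue, green, red; 384x512 float32, m along the optical axis (not along the pixel's ray), 0 where there is no reading.
- env.camera_params(name): a dict with "camera_matrix" (3x3 intrinsics, pixels), "camera_from_world" (4x4, takes a point from world to camera coordinates). Camera axes: x right, y up, looking along -z (the intrinsics and any distortion apply to the point x, -y, -z); pixel columns grow to the right and rows downward; lengths in m; the calibration is good to about 2 mm. A picture is of the moment at which its call begins: read the wrist's pose just before it. camera_params takes no time and is no camera call; for the wrist camera it gives the pose at the moment of the call.
- env.hand_in(): hands the job in; it is judged then, once.
The state is a dict: "time": time; "joints": joint angles; "joint_velocities": joint speeds; "joint_efforts": joint torques, N m; "tool_pos": TCP position; "ee_rot": TCP orientation; "force": force on the tool from outside, world axes, zero at the start; "ft_torque": the same for the moment, N m; "grip_width": opening from 0.0 (shut) to 1.0 (fully open); "grip_force": force on a finger pad.
Only numpy, scipy, OpenCV 4.12 (cv2) and the standard library are available. Lean on these libraries where they do the work, as an engineer would, in place of code of your own. Each camera call takes 0.05 s, during which the arm holds its last target. There are 200 camera calls.

## Working session

There is one attempt and no reset: what is moved stays moved. The work goes in short steps, Python scripts to look and compute and a tool call to move; the robot and the scene stay as the last step left them, time stands still between calls to the robot, and variables do not carry over. Pictures are saved under pics/ and viewed, at most 10 in all, crops included, and the job is handed in when it is done.

Besides the shell and the picture viewer there is one more tool, called after "Emit:" in YAML: its name, and indented under it one key for each argument. drive_tool: Moves the arm, as the interface text tells. Its arguments: {"type":"object","properties":{"steps":{"type":"array","items":{"type":"array"}},"force":{"type":"number"}},"required":["steps"]}

```bash
mkdir -p pics; cat > h.py <<'E'
import numpy as np, cv2
from cell import env
def cloud(name):
    im,d=env.snapshot(name); p=env.camera_params(name)
    K=np.array(p["camera_matrix"]); T=np.linalg.inv(np.array(p["camera_from_world"]))
    v,u=np.mgrid[0:d.shape[0],0:d.shape[1]]
    x=(u-K[0,2])/K[0,0]*d; y=(v-K[1,2])/K[1,1]*d
    P=np.stack([x,-y,-d,np.ones_like(d)],-1)@T.T
    P=P[...,:3]; P[d==0]=np.nan
    return im,P
E
python3 - <<'E'
from h import *
s=env.get_obs(); print(s)
for n in("top","scene"):
    im,P=cloud(n); cv2.imwrite(f"pics/{n}0.png",im); np.savez(f"{n}0.npz",im=im,P=P)
    print(n,np.round(P[::48,::64],2).tolist()[4])
E
```

```text
{'time': 0.0, 'joints': array([ 1.13271356e+00,  1.81558274e-01,  1.60800441e+00, -9.34425363e-06,
        1.35378443e+00, -2.06282506e-01]), 'joint_velocities': array([ 0.00027928,  0.00084069,  0.00047642,  0.00064823,  0.00067703,
       -0.00045381]), 'joint_efforts': array([ 3.26919391e-03, -4.44877839e+01, -3.51338053e+01,  2.39609420e-05,
        9.02444765e-03,  4.07427308e-05]), 'tool_pos': array([0.13183335, 0.55912   , 0.2303762 ]), 'ee_rot': array([-3.63229845e-01, -3.11997209e+00,  2.61817126e-03]), 'force': array([-0.73792995, -0.26784487, -0.49332425]), 'ft_torque': array([ 0.02968505, -0.08321778, -0.02766342]), 'grip_force': 0.0, 'grip_width': 1.0023563891121248}
top [[0.55, 0.88, 0.0], [0.55, 0.73, -0.0], [0.54, 0.58, 0.0], [0.54, 0.43, 0.0], [0.53, 0.28, 0.0], [0.53, 0.14, 0.0], [0.53, -0.01, -0.0], [0.52, -0.16, 0.0]]
scene [[-0.41, 2.21, -0.86], [-0.04, 2.07, -0.87], [0.35, 1.93, -0.87], [0.42, 0.42, 0.04], [0.58, 0.42, 0.01], [0.74, 0.36, 0.0], [0.66, 0.08, 0.2], [0.74, 0.02, 0.22]]
```

View pics/top0.png

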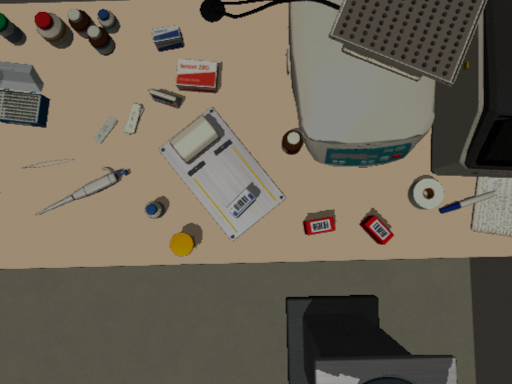

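View pics/scene0.png

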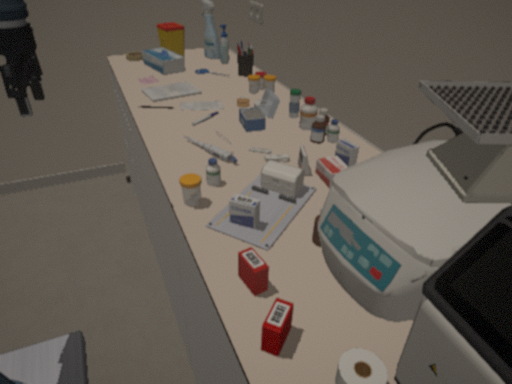

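The carton is at about (243,201) in the top view: white and blue, standing on the plate. The two red boxes at (320,226) and (377,229) stand off the plate and aren't meant. The code reader is at (194,138), the stops at (196,167) and (222,143), the cup at (182,243), the white bottle at (153,209) and the amber bottle at (292,141). I'll confirm with a crop and measure.

```bash
cat > m.py <<'E'
from h import *
def rect(P,m):
    pts=P[m][:,:2].astype(np.float32)*1000
    return cv2.minAreaRect(pts), np.median(P[m][:,2])*1000, m.sum()
D=np.load("top0.npz"); im,P=D["im"],D["P"]; Z=P[...,2]*1000
v,u=np.mgrid[0:384,0:512]
box=lambda a,b,c,d:(u>=a)&(u<b)&(v>=c)&(v<d)
for n,b,lo,hi in [("reader",(165,225,110,165),60,72),("carton",(222,265,180,222),63,74),("plate",(158,288,105,240),4,9),("cup",(165,200,228,260),60,75),("wb",(140,168,198,222),60,78),("amber",(278,308,125,158),75,95),("stops",(185,236,135,178),12,20)]:
    m=box(*b)&(Z>lo)&(Z<hi)
    r,z,k=rect(P,m); print(n,np.round(r[0],1),np.round(r[1],1),round(r[2],2),"z",round(float(z),1),k)
    if n=="stops":
        q=cv2.connectedComponentsWithStats(m.astype(np.uint8))
        for i in range(1,q[0]):
            if q[2][i,4]>8: r,z,k=rect(P,q[1]==i); print("  ",np.round(r[0],1),np.round(r[1],1),round(r[2],1),k)
cv2.imwrite("pics/crop0.png",cv2.resize(im[100:260,135:310],None,fx=3.5,fy=3.5,interpolation=cv2.INTER_CUBIC))
E
python3 m.py
```

```text
reader [652.4 417.1] [54.5 97.6] 37.04 z 63.9 911
carton [506.5 315.2] [31. 60.] 43.65 z 68.0 389
plate [581.6 358.6] [296.1 308.7] 88.53 z 5.9 4395
cup [420.7 446.6] [50.8 47.4] 88.51 z 67.2 445
wb [497.6 510.9] [22.2 21.4] 47.62 z 69.3 94
amber [641.8 199.1] [26.7 26.2] 15.99 z 84.4 135
stops [619.4 391.1] [ 23.5 120.9] 37.6 z 15.2 198
   [648.3 371.3] [ 1.3 24.3] 38.9 9
   [637.7 357. ] [10.4 44.6] 36.5 85
   [626.6 399.8] [ 0.8 34.4] 37.3 13
   [590.6 417.6] [10.5 43.8] 36.6 83
```

View pics/crop0.png

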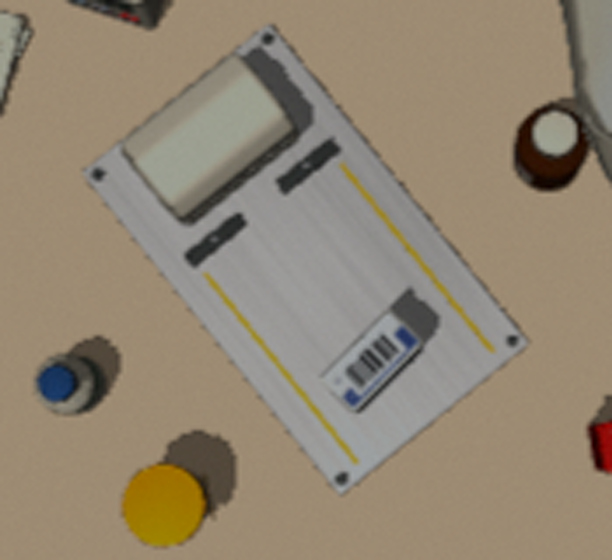

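The crop confirms it: the carton with the white and blue bar-code label stands between the yellow lines at crop (372,362). Measured sizes fit: 31×60 mm with its top at 68 mm, and the stop blocks' centres 77 mm apart. The bystanders are all more than 140 mm from the centre line. I'll turn the tool first.

Emit:
drive_tool:
  steps:
    - [-0.3, [0, 0, 0], -9.5]
    - [-0.3, [0, 0, 0], -9.5]
    - [-0.3, [0, 0, 0], -9.5]
    - [-0.3, [0, 0, 0], -9.5]
    - [-0.3, [0, 0, 0], -9.5]
  force: 20

```text
time: 0.72
tool_pos: [0.132, 0.5593, 0.2307]
ee_rot: [0.932, -2.999, 0.001]
force: [0.6, 0.3, 1.4]
grip_width: 0.346
grip_force: 0.0
```

Emit:
drive_tool:
  steps:
    - [-0.3, [0, 0, 0], -9.5]
    - [-0.3, [0, 0, 0], 0]

```text
time: 0.98
tool_pos: [0.132, 0.5594, 0.2308]
ee_rot: [1.167, -2.916, 0.001]
force: [0.1, -0.9, -0.3]
grip_width: 0.351
grip_force: 0.0
```

```bash
cat > g.py <<'E'
# plate frame from top picture + tool-frame shift to a station point
from h import *
from scipy.spatial.transform import Rotation as R
def station():
    D=np.load("top0.npz"); P=D["P"]; im=D["im"]; Z=P[...,2]*1000
    hsv=cv2.cvtColor(im,cv2.COLOR_BGR2HSV); v,u=np.mgrid[0:384,0:512]
    m=(hsv[...,0]>18)&(hsv[...,0]<34)&(hsv[...,1]>110)&(Z<12)&(u>160)&(u<285)&(v>110)&(v<236)
    n,l,st,_=cv2.connectedComponentsWithStats(m.astype(np.uint8),connectivity=8); L=[]
    for i in range(1,n):
        if st[i,4]>15:
            q=P[l==i][:,:2].astype(np.float32); f=cv2.fitLine(q,cv2.DIST_L2,0,.01,.01).ravel(); L.append((f,q.mean(0),st[i,4]))
    return L
def to_tool(target):
    s=env.get_obs(); r=R.from_rotvec(s["ee_rot"])
    return r.inv().apply(np.array(target)-s["tool_pos"])*100
def yaw_y():
    y=R.from_rotvec(env.get_obs()["ee_rot"]).apply([0,1,0]); return np.degrees(np.arctan2(y[1],y[0]))
E
python3 - <<'E'
from g import *
for f,c,k in station(): print(np.degrees(np.arctan2(f[1],f[0])),c,k)
s=env.get_obs(); print(yaw_y(),s["tool_pos"],s["grip_width"],s["joints"],s["time"])
a=np.radians(43.65); h=np.array([np.cos(a),np.sin(a)])
c=np.array([.5065,.3152])-h*.100
print(to_tool([*c,.2]),to_tool([.5065,.3152,.2]))
E
```

```text
37.35297 [0.57604635 0.28694728] 97
37.4403 [0.5091143 0.3805251] 80
133.63250279710314 [0.1319645  0.55936798 0.23082199] 0.35141878812985056 [ 1.13268391e+00  1.81198125e-01  1.60750115e+00  6.46728826e-07
  1.35382110e+00 -1.19964325e+00] 0.975
[ -0.26250002 -43.51850138   3.09659126] [-10.26249581 -43.51544754   3.08794234]
```

Plate heading is 37.4° and carton heading about 43.65°. I'll move the tool behind the carton at height.

Emit:
drive_tool:
  steps:
    - [-0.3, [0, -6, 0], 0]
    - [-0.3, [0, -6, 0], 0]
    - [-0.3, [0, -6, 0], 0]
    - [-0.3, [0, -6, 0], 0]
    - [-0.3, [0, -6, 0], 0]

```text
time: 1.6
tool_pos: [0.3404, 0.3413, 0.2314]
ee_rot: [-1.164, 2.918, 0.0]
force: [0.6, 0.2, 0.8]
grip_width: 0.347
grip_force: 0.0
```

Emit:
drive_tool:
  steps:
    - [-0.3, [0, -6, 0], 0]
    - [-0.3, [0, -6, 0], 0]
    - [-0.3, [0, -1.5, 0], 0]
    - [-0.3, [0, 0, 0], 0]
    - [-0.3, [0, 0, 0], 0]

```text
time: 2.22
tool_pos: [0.4317, 0.2462, 0.2311]
ee_rot: [1.17, -2.915, -0.001]
force: [0.9, 1.4, -0.0]
grip_width: 0.35
grip_force: 0.0
```

```bash
python3 - <<'E'
from g import *
s=env.get_obs(); print(yaw_y(),s["tool_pos"],s["time"])
im,P=cloud("wrist"); cv2.imwrite("pics/w1.png",im)
Z=P[...,2]*1000
a=np.radians(37.4);X=np.array([np.cos(a),np.sin(a)]);Y=np.array([-X[1],X[0]])
rel=P[...,:2]-np.array([.6102,.3843])
xs=rel@X*1000; ys=rel@Y*1000
m=(Z>62)&(Z<74)&(abs(ys)<50)&(xs<-60)&(xs>-190)
n,l,st,_=cv2.connectedComponentsWithStats(m.astype(np.uint8))
for i in range(1,n):
    if st[i,4]>150:
        q=P[l==i]; r=cv2.minAreaRect((q[:,:2]*1000).astype(np.float32)); print(r,np.median(q[:,2]),st[i])
a=np.radians(43.65); h=np.array([np.cos(a),np.sin(a)])
print(to_tool([*(np.array([.5065,.3152])-h*.05),.062]))
E
```

```text
133.73107876254934 [0.43167588 0.24624698 0.23108608] 2.225
((508.4415283203125, 315.0710754394531), (30.730701446533203, 61.15492248535156), 43.927040100097656) 0.06843015710962252 [ 217  253   62   30 1802]
[-5.17223284 -0.21606856 16.91211376]
```

View pics/w1.png

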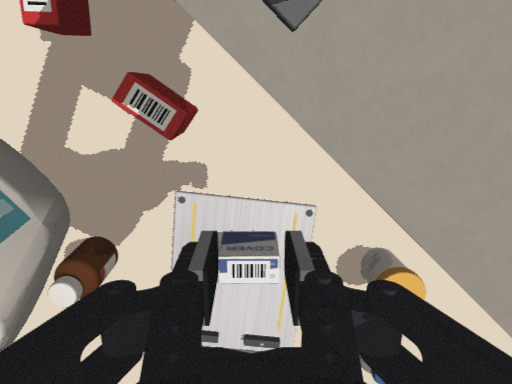

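The wrist view shows the carton at about (248,262), label at (248,270), between the fingers. The re-measured pose of (507.5, 315) mm and 43.9° agrees with the first. I'll descend behind it to push near its top.

Emit:
drive_tool:
  steps:
    - [-0.3, [0, 0, 6], 0]
    - [-0.3, [-1, -0.2, 6], 0]
    - [-0.3, [-2, 0, 4], 0]
    - [-0.3, [-1, 0, 1.6], 0]
    - [-0.3, [0, 0, 0], 0]

```text
time: 2.9
tool_pos: [0.4612, 0.2725, 0.0539]
ee_rot: [1.172, -2.912, -0.001]
force: [0.5, -0.4, -0.1]
grip_width: 0.35
grip_force: 0.0
```

Emit:
drive_tool:
  steps:
    - [-0.3, [-1, 0, 0], 0]
    - [-0.3, [-1, 0, 0], 0]
    - [-0.3, [-1, 0, 0], 0]
    - [-0.3, [-0.5, 0, 0], 0]
    - [-0.3, [0, 0, 0], 0]

```text
time: 3.52
tool_pos: [0.4886, 0.2958, 0.0554]
ee_rot: [-1.17, 2.916, -0.0]
force: [-0.1, -1.0, 0.2]
grip_width: 0.352
grip_force: 0.0
```

Emit:
drive_tool:
  steps:
    - [-0.3, [-0.6, 0, 0], 0]
    - [-0.3, [-0.6, 0, 0], 0]
    - [-0.3, [-0.6, 0, 0], 0]
    - [-0.3, [-0.6, 0, 0], 0]
    - [-0.3, [0, 0, 0], 0]

```text
time: 4.15
tool_pos: [0.5061, 0.3125, 0.0553]
ee_rot: [-1.17, 2.915, 0.0]
force: [0.2, -1.1, 0.3]
grip_width: 0.352
grip_force: 0.0
```

```bash
cat > v.py <<'E'
import sys
from g import *
def look(name,tag,lo,hi):
    s=env.get_obs(); im,P=cloud(name); cv2.imwrite(f"pics/{tag}.png",im)
    a=np.radians(37.4);X=np.array([np.cos(a),np.sin(a)]);Y=np.array([-X[1],X[0]])
    rel=P[...,:2]-np.array([.6102,.3843]); xs=rel@X*1000; ys=rel@Y*1000; Z=P[...,2]*1000
    t=(s["tool_pos"][:2]-np.array([.6102,.3843]))
    print("tool in stop frame",t@X*1000,t@Y*1000,s["tool_pos"][2],"yaw",yaw_y(),"t",s["time"])
    m=(Z>lo)&(Z<hi)&(abs(ys)<60)&(xs<-3)&(xs>-170)
    n,l,st,_=cv2.connectedComponentsWithStats(m.astype(np.uint8),connectivity=4)
    for i in range(1,n):
        if st[i,4]>60:
            q=np.stack([xs[l==i],ys[l==i]],-1).astype(np.float32); print(cv2.minAreaRect(q),np.median(Z[l==i]),q.min(0),q.max(0),st[i])
if __name__=="__main__": look(sys.argv[1],sys.argv[2],float(sys.argv[3]),float(sys.argv[4]))
E
python3 v.py top t2 25 80
```

```text
tool in stop frame -126.30308247830402 6.236433798805418 0.05530827475295787 yaw 133.730833907791 t 4.15
```

```bash
python3 - <<'E'
from h import *
im,_=env.snapshot("scene"); cv2.imwrite("pics/s2.png",cv2.resize(im[130:270,180:340],None,fx=4,fy=4))
E
```

```text
(no output)
```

View pics/s2.png

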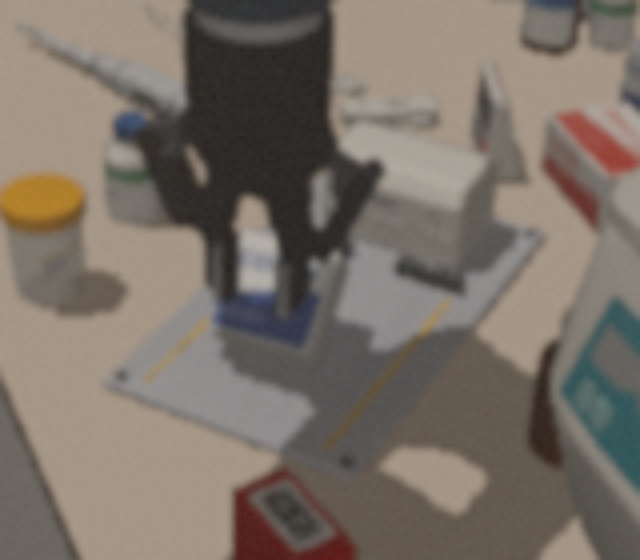

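The carton shows at crop (270,315), leaning forward against the fingers, with the shadow gap opening under its near edge. It hasn't gone past the balance point yet, so I'll push on gently.

Emit:
drive_tool:
  steps:
    - [-0.3, [-0.5, 0, 0], 0]
    - [-0.3, [-0.5, 0, 0], 0]
    - [-0.3, [-0.4, 0, 0], 0]
    - [-0.3, [0, 0, 0], 0]
    - [-0.3, [0, 0, 0], 0]

```text
time: 4.88
tool_pos: [0.5156, 0.3219, 0.0552]
ee_rot: [1.17, -2.915, 0.0]
force: [-0.3, 0.6, -0.1]
grip_width: 0.346
grip_force: 0.0
```

```bash
python3 v.py scene s3 12 80; python3 - <<'E'
from h import *
im=cv2.imread("pics/s3.png"); cv2.imwrite("pics/s3c.png",cv2.resize(im[160:250,200:330],None,fx=4,fy=4))
E
```

```text
tool in stop frame -113.04232415444186 7.822730743257072 0.05519491382418888 yaw 133.72060463885856 t 4.875
((-84.98797607421875, 11.292205810546875), (83.52283477783203, 63.84961700439453), 5.525944709777832) 37.461565850309796 [-128.29935   -22.236773] [-42.543457  44.738537] [234 190  36  30 718]
```

View pics/s3c.png

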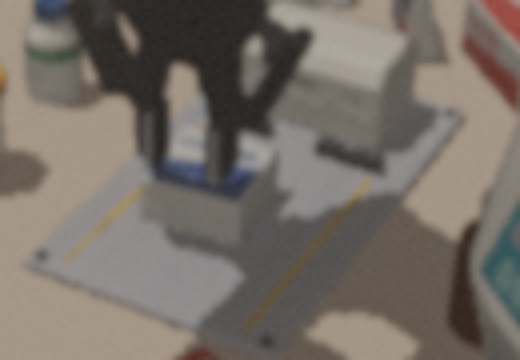

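It has fallen flat: it lies at crop (210,190) with its top at 37.5 mm (plate 6 + 31). I'll back off, turn square to the plate, and measure.

Emit:
drive_tool:
  steps:
    - [-0.3, [1, 0, -3], 6.3]
    - [-0.3, [4, 0, -3], 0]
    - [-0.3, [4, 0, 0], 0]
    - [-0.3, [0, 0, 0], 0]

```text
time: 5.42
tool_pos: [0.4426, 0.2652, 0.1151]
ee_rot: [1.006, -2.974, 0.0]
force: [0.0, 0.9, -0.1]
grip_width: 0.346
grip_force: 0.0
```

```bash
python3 v.py top t4 30 45; python3 v.py wrist w4 30 45
```

```text
tool in stop frame -205.47359405584464 7.170750365173119 0.1150690688494105 yaw 127.38462841016555 t 5.425
((-77.44601440429688, 13.751079559326172), (62.81061553955078, 60.37407302856445), 6.225451946258545) 36.1027569025012 [-111.53493   -19.476606] [-43.811222  46.789715] [208 170  39  39 773]
tool in stop frame -203.59408611555136 6.733791385538338 0.1155007711029265 yaw 127.3989216182412 t 5.475
((-90.82085418701172, 10.308572769165039), (31.0120906829834, 62.02912139892578), 6.875059604644775) 36.55101350473092 [-109.03942   -21.762499] [-74.83004   41.982254] [ 214  311   84   42 2789]
```

The carton is flat: middle at (−77, +14) mm from the stop face, turned +6.5°, label end at about −46 mm. I'll nudge it about 11 mm to the right first so it meets both blocks well, using the shut fingers on its left side.

Emit:
drive_tool:
  steps:
    - [-1, [-4, 4, 0], 0]
    - [-1, [-5, 3.2, 0], 0]
    - [-1, [-3.6, 0, 2], 0]
    - [-1, [0, 0, 4], 0]
    - [-1, [0, 0, 3.9], 0]

```text
time: 6.15
tool_pos: [0.5024, 0.4013, 0.0146]
ee_rot: [-1.008, 2.974, 0.0]
force: [0.0, -0.1, -0.4]
grip_width: 0.0
grip_force: 0.0
```

Emit:
drive_tool:
  steps:
    - [-1, [0, 0, 0], 0]
    - [-1, [0, -0.8, 0], 0]
    - [-1, [0, -0.8, 0], 0]
    - [-1, [0, -0.6, 0], 0]
    - [-1, [0, 0, 0], 0]

```text
time: 6.78
tool_pos: [0.5158, 0.3824, 0.0175]
ee_rot: [-1.006, 2.974, 0.0]
force: [-0.9, 0.8, 0.1]
grip_width: 0.001
grip_force: 0.0
```

```bash
python3 v.py top t5 30 45;python3 v.py scene s5 30 45
```

```text
tool in stop frame -76.15432777133972 55.79304574789902 0.017467647359704155 yaw 127.38255739702775 t 6.775
((-79.231689453125, -17.689058303833008), (23.43145179748535, 65.9902572631836), 74.07926177978516) 36.08177284845393 [-107.7475    -22.514925] [-44.50868    2.628087] [228 169  20  28 153]
tool in stop frame -76.50984475874687 56.15101807835723 0.01704284169947677 yaw 127.39875762722514 t 6.825
((-78.74110412597656, 18.356224060058594), (64.64495086669922, 82.3188247680664), 5.555350303649902) 37.949564604163875 [-111.76614   -25.485687] [-43.559658  58.898098] [233 192  38  22 535]
```

Emit:
drive_tool:
  steps:
    - [-1, [0, -0.4, 0], 0]
    - [-1, [0, -0.4, 0], 0]
    - [-1, [0, 0, 0], 0]
    - [-1, [0, 1.5, 0], 0]
    - [-1, [0, 1.5, -4], 0]

```text
time: 7.5
tool_pos: [0.4978, 0.3991, 0.0527]
ee_rot: [1.004, -2.968, 0.002]
force: [0.5, -0.3, -0.1]
grip_width: -0.002
grip_force: 0.0
```

Emit:
drive_tool:
  steps:
    - [-0.3, [3, 0, -5], 0]
    - [-0.3, [5, -2, 0], 0]
    - [-0.3, [5, -3, 0], 0]
    - [-0.3, [0, 0, 0], 0]

```text
time: 8.0
tool_pos: [0.425, 0.2791, 0.1052]
ee_rot: [1.004, -2.972, 0.001]
force: [0.4, 0.5, 0.2]
grip_width: 0.347
grip_force: 0.0
```

```bash
python3 v.py top t6 30 45; python3 v.py wrist w6 30 45
```

```text
tool in stop frame -211.00375908064015 28.92307083902902 0.10520368422640938 yaw 127.34258875621079 t 8.0
((-78.62234497070312, 3.6347618103027344), (63.528587341308594, 61.77082824707031), 3.58612060546875) 35.919295105141686 [-112.04969   -28.801168] [-45.431248  35.645992] [212 168  38  38 768]
tool in stop frame -208.35661553154992 28.91363269247323 0.10613441504756456 yaw 127.38567965115583 t 8.05
((-96.83301544189453, 11.968523979187012), (21.666667938232422, 40.324554443359375), 3.5419185161590576) 36.731973067363896 [-108.78021    -8.071513] [-87.257286  32.66179 ] [ 201  323   56   30 1326]
```

The carton is now at y = +3.6 mm, turned 3.6°. Next I'll drop behind it with two spread fingers and push along the plate.

Emit:
drive_tool:
  steps:
    - [-0.3, [-2, -2.5, 0], 0]
    - [-0.3, [-3, 0, 3], 0]
    - [-0.3, [0, 0, 5.8], 0]
    - [-0.3, [-1, 0, 0], 0]
    - [-0.3, [-1, 0, 0], 0]

```text
time: 8.72
tool_pos: [0.5008, 0.3056, 0.0197]
ee_rot: [-1.008, 2.974, 0.0]
force: [0.1, -0.5, -0.1]
grip_width: 0.35
grip_force: 0.0
```

Emit:
drive_tool:
  steps:
    - [-0.3, [-1, 0, 0], 0]
    - [-0.3, [-1, 0, 0], 0]
    - [-0.3, [-1, 0, 0], 0]
    - [-0.3, [-1, 0, 0], 0]
    - [-0.3, [-1, 0, 0], 0]

```text
time: 9.35
tool_pos: [0.5394, 0.3347, 0.0184]
ee_rot: [1.008, -2.975, 0.0]
force: [-2.2, -2.0, 2.7]
grip_width: 0.352
grip_force: 1.2
```

```bash
python3 v.py top t7 30 45;python3 v.py scene s7 30 45
```

```text
tool in stop frame -86.34708109584592 3.616684570707869 0.018357627500227354 yaw 127.40971166100579 t 9.35
tool in stop frame -84.87797861807329 3.449082796650979 0.018637155918896794 yaw 127.41719065574111 t 9.4
((-64.61942291259766, 16.23019790649414), (30.5335693359375, 66.46458435058594), 88.52464294433594) 37.890076133043294 [-97.76753   1.20786] [-31.005077  32.173138] [242 189  17  17 129]
((-55.95759963989258, -24.860864639282227), (14.554683685302734, 84.9309310913086), 82.3219985961914) 37.15663515232642 [-97.32103  -31.283741] [-13.593285 -12.297373] [258 192  23  20 126]
```

Emit:
drive_tool:
  steps:
    - [-0.3, [-0.3, 0, 0], 0]
    - [-0.3, [-0.3, 0, 0], 0]
    - [-0.3, [-0.2, 0, 0], 0]
    - [-0.3, [0, 0, 0], 0]

```text
time: 9.95
tool_pos: [0.5455, 0.3395, 0.0183]
ee_rot: [-1.008, 2.975, 0.0]
force: [-0.3, 0.6, -0.7]
grip_width: 0.35
grip_force: 0.0
```

Emit:
drive_tool:
  steps:
    - [-0.3, [-0.15, 0, 0], 0]
    - [-0.3, [0, 0, 0], 0]

```text
time: 10.2
tool_pos: [0.5466, 0.3403, 0.0183]
ee_rot: [-1.008, 2.975, 0.0]
force: [-0.6, -0.6, -0.9]
grip_width: 0.349
grip_force: 0.3
```

Emit:
drive_tool:
  steps:
    - [-0.3, [-0.15, 0, 0], 0]
    - [-0.3, [0, 0, 0], 0]

```text
time: 10.45
tool_pos: [0.5479, 0.3413, 0.0183]
ee_rot: [-1.008, 2.975, 0.0]
force: [-0.7, -0.6, -0.7]
grip_width: 0.353
grip_force: 0.3
```

Emit:
drive_tool:
  steps:
    - [-0.3, [-0.1, 0, 0], 0]
    - [-0.3, [-0.1, 0, 0], 0]

```text
time: 10.7
tool_pos: [0.5493, 0.3424, 0.0183]
ee_rot: [1.008, -2.975, 0.0]
force: [-1.3, -1.5, 0.5]
grip_width: 0.353
grip_force: 0.8
```

Emit:
drive_tool:
  steps:
    - [-0.3, [-0.1, 0, 0], 0]
    - [-0.3, [0, 0, 0], 0]

```text
time: 10.95
tool_pos: [0.5502, 0.3431, 0.0183]
ee_rot: [-1.008, 2.975, 0.0]
force: [-0.2, -0.6, 0.0]
grip_width: 0.345
grip_force: 0.2
```

```bash
python3 v.py top t8 30 45; python3 - <<'E'
from h import *
im=cv2.imread("pics/t8.png"); cv2.imwrite("pics/t8c.png",cv2.resize(im[110:240,155:290],None,fx=4,fy=4,interpolation=cv2.INTER_CUBIC))
E
```

```text
tool in stop frame -72.66628533384487 3.6917973412116054 0.018270970580786094 yaw 127.41922868452988 t 10.95
```

View pics/t8c.png

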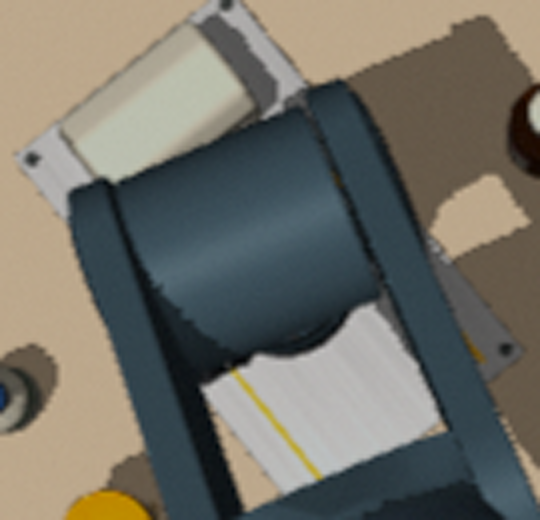

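The arm hides the carton here; only the reader at (160,100) and the yellow line at (280,430) show. I'll keep stepping until the force shows contact.

Emit:
drive_tool:
  steps:
    - [-0.3, [-0.1, 0, 0], 0]
    - [-0.3, [0, 0, 0], 0]

```text
time: 11.25
tool_pos: [0.551, 0.3437, 0.0183]
ee_rot: [-1.008, 2.975, 0.0]
force: [-0.7, -0.8, 0.8]
grip_width: 0.351
grip_force: 0.4
```

Emit:
drive_tool:
  steps:
    - [-0.3, [-0.1, 0, 0], 0]
    - [-0.3, [0, 0, 0], 0]

```text
time: 11.5
tool_pos: [0.5517, 0.3442, 0.0183]
ee_rot: [1.008, -2.976, -0.0]
force: [-2.0, -0.7, -0.0]
grip_width: 0.353
grip_force: 0.8
```

```bash
python3 v.py wrist w8 30 45; python3 v.py scene s8 30 45
```

```text
tool in stop frame -70.85732014074014 3.71326442569803 0.01828261685031501 yaw 127.42211742998681 t 11.5
((-55.97801208496094, 3.6897411346435547), (52.49931335449219, 57.299434661865234), 0.16513152420520782) 36.34885502990279 [-82.270485 -25.0204  ] [-29.724854  32.279423] [ 175  237  153  116 6876]
tool in stop frame -70.84238963653873 3.729031763481614 0.018295659326383773 yaw 127.42167414078368 t 11.55
((-50.032100677490234, 15.41939926147461), (31.70758628845215, 67.25714111328125), 88.66280364990234) 38.029959381730535 [-83.55694     -0.15039961] [-16.04272   31.911415] [245 186  17  18 132]
((-44.265987396240234, -25.47397232055664), (13.823091506958008, 80.4543228149414), 81.5287094116211) 36.743087928696625 [-83.37533 -31.14874] [ -3.7332444 -12.978332 ] [261 190  22  18 119]
```

Emit:
drive_tool:
  steps:
    - [-0.3, [-0.15, 0, 0], 0]
    - [-0.3, [0, 0, 0], 0]

```text
time: 11.85
tool_pos: [0.5517, 0.3442, 0.0183]
ee_rot: [1.007, -2.972, 0.002]
force: [-6.2, -4.6, 6.2]
grip_width: 0.352
grip_force: 4.1
```

Emit:
drive_tool:
  steps:
    - [-0.3, [-0.1, 0, 0], 0]
    - [-0.3, [0, 0, 0], 0]

```text
time: 12.1
tool_pos: [0.5517, 0.3442, 0.0182]
ee_rot: [1.006, -2.97, 0.002]
force: [-8.4, -8.1, 9.1]
grip_width: 0.349
grip_force: 6.1
```

Emit:
drive_tool:
  steps:
    - [-0.3, [-0.1, 0, 0], 0]
    - [-0.3, [0, 0, 0], 0]

```text
time: 12.35
tool_pos: [0.5517, 0.3443, 0.0183]
ee_rot: [1.006, -2.968, 0.003]
force: [-13.0, -9.5, 12.7]
grip_width: 0.352
grip_force: 8.2
```

The tool has stalled and the force is up to about 16 N, so the carton is seated on the stops. I'll back off straight, then rise clear.

Emit:
drive_tool:
  steps:
    - [-0.3, [0.2, 0, 0], 0]
    - [-0.3, [0.3, 0, 0], 0]
    - [-0.3, [1, 0, 0], 0]
    - [-0.3, [3, 0, 0], 0]
    - [-0.3, [4, 0, -5], 0]

```text
time: 12.98
tool_pos: [0.4837, 0.2935, 0.0632]
ee_rot: [1.005, -2.967, 0.0]
force: [1.5, -0.0, 1.6]
grip_width: 0.348
grip_force: 0.0
```

Emit:
drive_tool:
  steps:
    - [-0.3, [6, 0, -6], 0]
    - [-0.3, [3, 0, -5], 0]
    - [-0.3, [0, 0, 0], 0]

```text
time: 13.35
tool_pos: [0.4301, 0.2502, 0.1658]
ee_rot: [-1.004, 2.967, -0.001]
force: [1.0, -0.3, -0.3]
grip_width: 0.35
grip_force: 0.0
```

```bash
sed -i 's/xs<-3)/xs<12)/' v.py; python3 v.py top t9 30 45; python3 v.py wrist w9 30 45; python3 - <<'E'
from h import *
im=cv2.imread("pics/t9.png"); cv2.imwrite("pics/t9c.png",cv2.resize(im[110:260,140:300],None,fx=4,fy=4,interpolation=cv2.INTER_CUBIC))
print(env.get_obs()["force"])
E
```

```text
tool in stop frame -224.5366915597602 2.9143109708748085 0.16579239361159795 yaw 127.39815852195579 t 13.35
((-30.469758987426758, 2.12353515625), (62.060123443603516, 63.19111251831055), 89.9955825805664) 35.99869562180169 [-62.066753 -28.906645] [ 1.1242541 33.155888 ] [199 151  38  38 761]
tool in stop frame -224.8634960440048 3.221446086522911 0.16361163483667143 yaw 127.40752595159802 t 13.4
((-57.71773147583008, 0.9873085021972656), (8.014144897460938, 61.732322692871094), 0.14165619015693665) 32.75374432348998 [-61.735374 -29.88031 ] [-53.707188  31.847178] [216 343  66  10 393]
[ 0.21413513  0.28335608 -0.42127094]
```

View pics/t9c.png

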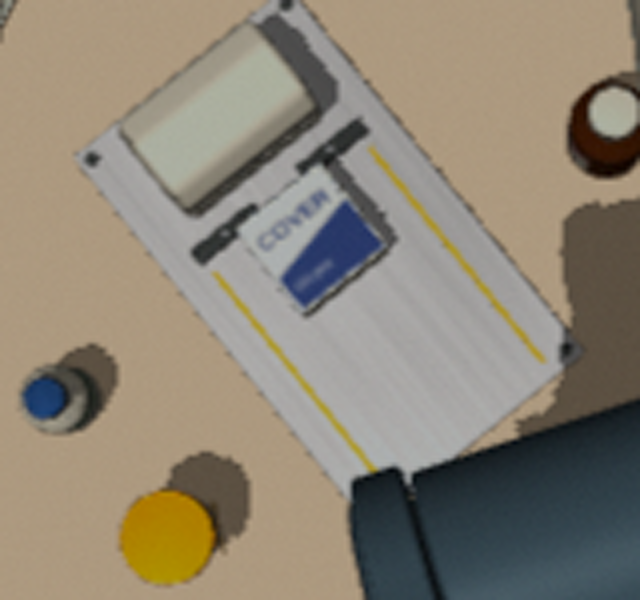

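The carton lies flat at crop (312,238), with its end against both stop blocks at (222,235) and (333,148). It spans x −62 to about 0 mm, sits 2 mm off the centre line and is turned about 0°. The cup and bottles stand where they were, and the robot is clear.

```bash
python3 -c "
from cell import env
print(env.hand_in())"
```

```text
the job is handed in; nothing more can be done
None
```

The carton lies flat with its label end squared up against both stop blocks, about 2 mm off the centre line. The cup and bottles are where they stood, the robot is clear, and the job is handed in (no verdict was returned).

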